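Vent and open the vacuum desiccator, then weigh the dried sample

ROBOT

A 7-joint arm with a two-finger parallel gripper is mounted at the origin on the work surface. World frame = base frame: x ahead of the robot, y to its left, z up, the work surface at z = 0. Lengths are in m, angles in rad, forces in N, time in s.
With the tool pointing down it reaches from about 0.425 to 0.925 m from the base axis. Payload 6.8 kg.
Tool frame: the origin (TCP) lies on the front face of the gripper's body, between the roots of the fingers; the fingertips stand 73 mm ahead of it and the grasp point (between the pads) lies 54 mm ahead of it (env.nose_length is the distance from the TCP to the fingertips, in m); z points along the fingers, y is the line along which they close (so a half turn about z gives the same grasp; the last joint's range is limited). The gripper opens to 85 mm and grips with 20 to 120 N. Pads are 22 mm wide; open, the fingers measure 114 mm over their backs; the gripper's body (76 mm by 85 mm) begins 54 mm behind the grasp point. The pads swing forward as they close: fully open they stand 13 mm farther back than shut.
Start: joints at [-1.21, 0.477, 0.022, 1.555, -0.011, 1.109, -0.083], TCP at [0.305, 0.602, 0.304] pointing down, gripper open.
Joint ranges: [-2.96, 2.96], [-0.34, 2.1], [-1.41, 1.46], [0.24, 2.44], [-1.37, 4.51], [0.17, 1.92], [-2.96, 2.96]. Speed limits (rad/s): [2.39, 2.39, 3.14, 3.14, 3.14, 3.14, 3.14].

INTERFACE

Orientations are given as a unit quaternion [w, x, y, z].
In Python, from cell import env, kin, camera, calibration, job gives the robot as it stands. The module is installed in compiled form; this text tells all that it offers. Calls block until the motion is done:
- env.reach(position, orientation): joint-space move of the TCP to a pose.
- env.movel(position, velocity=0.15, rot=None, stop_force=None): straight line of the TCP; rot=None keeps the orientation; velocity is the mean speed in m/s. With stop_force (N) it stops when the force on the tool has changed by that much, and returns True; else False.
- env.goto_joints(angles): joint-space move.
- env.grip(opening, f_grip=None): finger opening in m; f_grip is the grip in N (None keeps the last); returns when the fingers have stopped.
- env.dwell(seconds).
- kin.inverse_kinematics(position, orientation): joint angles nearest the present ones, or None.
- env.get_state(): the state.
- camera(name): name is "scene" or "top" or "wrist"; returns (picture, depth): 420x560x3 uint8, blue, green, red; 420x560 float32, m along the optical axis (not along the pixel's ray), 0 where there is no reading.
- calibration(name): a dict with "fx", "fy", "cx", "cy" (pixels), "rvec" (rotation vector, rad) and "tvec" (3), from world to camera coordinates, as OpenCV has them. Camera axes: x right, y down, z forward; pixel columns grow to the right and rows downward; lengths in m; the calibration is good to about 2 mm. A picture is of the moment at which its call begins: read the wrist's pose just before it. calibration takes no time and is no camera call; for the wrist camera it gives the pose at the moment of the call.
A pose or a line that the arm cannot do raises env.PlanningError and nothing moves.
- job.job_done(): hands the job in; it is judged then, once.
The state is a dict: "time": time; "qpos": joint angles; "joint_velocities": joint speeds; "joint_torque": joint torques, N m; "tcp_pos": TCP position; "orientation": TCP orientation; "force": force on the tool from outside, world axes, zero at the start; "torque": the same for the moment, N m; "opening": finger opening in m; "gripper_force": force on a finger pad.
Only numpy, scipy, OpenCV 4.12 (cv2) and the standard library are available. Lean on these libraries where they do the work, as an engineer would, in place of code of your own. Each camera call takes 0.05 s, during which the arm holds its last target. There are 200 camera calls.

TASK

The desiccator is still under vacuum: let the air in by turning the red tap on its lid a quarter turn anticlockwise, then lift the lid off by the black collar below the tap and set it down gently, flange down, wholly on the white mat. Then take the red-capped jar out of the desiccator, keeping it upright, and stand it gently in the middle of the balance pan. Do not shift the amber bottle, the hand gel or the calculator.

Things in the scene. Friction and masses are not known exactly. Their poses are not given: they have to be found in the camera images.
- base: Bowl of the vacuum desiccator, fixed: round, blue, radius 78 mm, rim flange radius 102. Origin at the centre of its underside, z up. The lid sits on the rim at height 110 mm, inside a low lip (inner radius 94, top at 121 mm). The jar stands inside on a white plate whose top is at height 55 mm; inner radius 72 mm at the rim
- lid: Clear hollow dome lid, loose, about 0.5 kg. Origin at the centre of its flange's flat underside, z up; flange radius 92 mm, 10 mm thick. Dome radius 78 mm at the foot, flat top of radius 46 mm at height 62 mm; on it a black round collar (62 to 98 mm), then the red tap (to 124 mm). A red dot on the dome top at the lid's +x marks the nozzle's shut direction, a green dot at +y the open one
- collar (a point): Point on the axis of the lid's black collar (44 mm diameter, 36 mm high), 24 mm above the dome's flat top and 12 mm below the collar's upper face: the place to grip for lifting the lid; the red tap reaches 38 mm above this point
- tap (a joint): Angle of the vent tap, rad: 0 shut, 1.57 fully open at its stop; grows anticlockwise seen from above, about the lid's upright axis. Starts 0 to 0.12, stays where it is left, takes about 0.1 Nm to turn. Vacuum holds the lid tight on the base until the tap has turned past about 1 rad; once it is fully open the lid lifts freely, straight up
- wing: Red wing handle of the tap, 56 mm long (its x), 14 mm wide (its y) and 22 mm high; origin at its middle, on the upright axis of the lid and collar. Its x axis runs along the wing towards the white hose nozzle and turns with the tap. Its lower edge is 4 mm above the collar's upper face; between them is a white disc, 18 mm in radius. The hose nozzle, 9 to 12 mm thick, reaches 54 mm from the axis
- jar: Sample jar, loose, about 0.22 kg: amber glass, 58 mm diameter, with a round red cap of 52 mm diameter from 61 to 85 mm height. Origin at the centre of its underside, z up. At the start it stands inside the desiccator within 12 mm of the centre
- mat: White mat, fixed to the bench, 250 x 250 x 4 mm; origin at the centre of its underside, x and y along its sides, top at 4 mm
- balance: White top-loading balance, fixed: 230 (x) x 190 (y) mm, housing 54 mm high, display towards its -x end. Origin at the centre of its underside
- pan (a point): Centre of the upper face of the balance's round steel pan, 120 mm diameter, at height 70 mm; 30 mm along the balance's +x from its centre
- amber_bottle: Bystander: amber bottle with a black cap, 72 mm diameter, 130 mm high, origin under its centre
- gel_bottle: Bystander: blue pump bottle, 55 x 85 mm, 189 mm high, origin under its centre
- calculator: Bystander: black pocket calculator lying flat, 150 (x) x 78 (y) x 16 mm, origin under its centre

How it is judged:
On the way, in this order (a step that is already met when the one before it is completed fails the run):
1. the tap is turned open (at least 1.25 rad) while the lid still sits on the base (value of joint tap above 1.25 rad and z of lid in the frame of base below 0.114 m and horizontal distance between lid and base below 0.006 m), for 0.2 s.
2. the lid is set down flange down on the mat, the jar still standing in the desiccator (z of lid in the frame of mat below 0.009 m and angle between lid's own z axis and vertical below 0.06 rad and x of lid in the frame of mat between -0.035 and 0.035 m and y of lid in the frame of mat between -0.035 and 0.035 m and contact force between the fingers and lid below 0.5 N and horizontal distance between jar and base below 0.05 m and angle between jar's own z axis and vertical below 0.1 rad), for 0.2 s.
At the end, for the whole second after the job is handed in: The lid rests level, flange down, wholly on the mat (its centre within 35 mm of the mat's centre along each side of the mat); the jar stands upright on the balance pan, its centre within 25 mm of the pan's; both released and at rest, the bystanders where they were (z of lid in the frame of mat between 0 and 0.009 m and angle between each of lid, jar's own z axis and vertical below 0.06 rad and x of lid in the frame of mat between -0.035 and 0.035 m and y of lid in the frame of mat between -0.035 and 0.035 m and horizontal distance between jar and pan below 0.025 m and z of jar in the frame of balance between 0.065 and 0.075 m and linear speed of each of lid, jar below 0.02 m/s); the robot touches nothing.
It fails at once if the lid is carried by its tap instead of its collar (contact force between the fingers and wing above 3 N and z of lid in the frame of base above 0.125 m).
It fails at once if the lid is dropped or banged down on the mat or bench (faster than 0.35 m/s within 15 mm of it) (linear speed of lid above 0.35 m/s and height (world z) of lid below 0.019 m).
It fails at once if the jar is dropped or banged down on the balance (faster than 0.35 m/s within 15 mm of the pan) (linear speed of jar above 0.35 m/s and z of jar in the frame of balance below 0.085 m and horizontal distance between jar and pan below 0.07 m).
It fails at once if the jar is tipped by more than 0.5 rad (angle between jar's own z axis and vertical above 0.5 rad).
It fails at once if the amber bottle, the hand gel or the calculator is shifted by more than 25 mm (distance of any of amber_bottle, gel_bottle, calculator from where it was at the start of the episode above 0.025 m).
It also fails if it takes over 58 s, if anything falls off the work surface, if the arm or the gripper's body presses on something with over 40 N, if the wrist force passes 120 N, or if a joint passes its speed limit or range.

## Working session

There is one attempt and no reset: what is moved stays moved. The work goes in short steps, each a Python script; the robot and the scene stay as the last script left them, time stands still between calls to the robot, and variables do not carry over. Pictures are saved under pics/ and viewed, at most 10 in all, crops included, and the job is handed in when it is done.

```bash
mkdir -p pics; cat > h.py <<'E'
import numpy as np, cv2
from cell import env, kin, camera, calibration, job
def cal(n):
    c=calibration(n); R=cv2.Rodrigues(np.array(c["rvec"],float))[0]; return c,R,np.array(c["tvec"],float).ravel()
def cloud(n,d,c,R,t):
    v,u=np.mgrid[0:d.shape[0],0:d.shape[1]]
    P=np.stack([(u-c["cx"])/c["fx"]*d,(v-c["cy"])/c["fy"]*d,d],-1)
    return (P-t)@R
def shot(n,name=None):
    c,R,t=cal(n); im,d=camera(n)
    if name: cv2.imwrite(f"pics/{name}.png",im)
    return im,d,cloud(n,d,c,R,t),(c,R,t)
def down(yaw): # tool z down, tool y axis at angle yaw (world)
    from scipy.spatial.transform import Rotation as Ro
    y=np.array([np.cos(yaw),np.sin(yaw),0]);z=np.array([0,0,-1.]);x=np.cross(y,z)
    q=Ro.from_matrix(np.stack([x,y,z],1)).as_quat(); return [q[3],q[0],q[1],q[2]]
E
python3 - <<'E'
from h import *
out=[]
for n in("top","scene"):
    im,d,P,(c,R,t)=shot(n,n); np.savez(f"{n}.npz",im=im,d=d,P=P,R=R,t=t,K=[c[k] for k in("fx","fy","cx","cy")])
    print(n,"cam at",-R.T@t,"axis",R[2],(d>0).mean())
s=env.get_state();print(s["time"],s["tcp_pos"],s["orientation"],s["opening"])
E
```

```text
top cam at [ 0.45835478 -0.00262961  0.97259532] axis [ 0.19146545  0.01079709 -0.98143996] 0.9961139455782313
scene cam at [1.01924876 0.57665859 1.17097654] axis [-0.3307694  -0.46234453 -0.82269626] 0.9960671768707483
0.1 [0.30476768 0.60179029 0.30302594] [-1.35618575e-04  2.32246982e-01  9.72656480e-01 -8.31918052e-04] 0.08545525984053297
```

View pics/top.png

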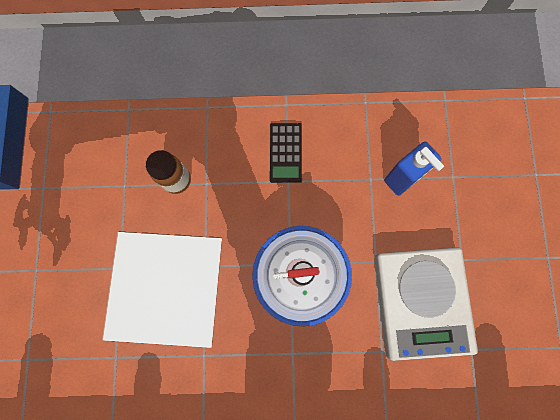

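View pics/scene.png

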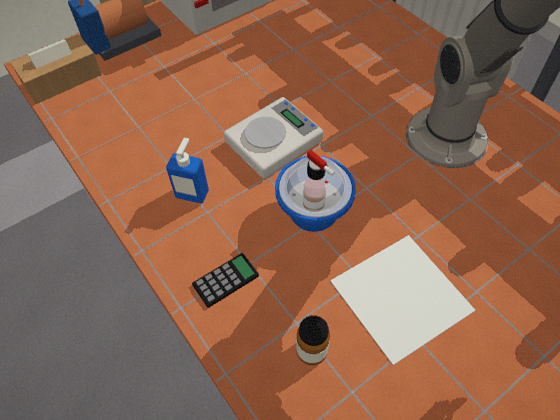

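Top view: desiccator at about (302,275), its nozzle pointing left (+y) and the green dot at (304,293). The mat is at (163,290) and the pan at (428,286). In the scene view the jar's cap shows through the dome at (314,187).

```bash
python3 - <<'E'
from h import *
from scipy.optimize import least_squares
def circ(p):
    r=least_squares(lambda q:np.hypot(*(p-q[:2]).T)-q[2],[*p.mean(0),.05],loss='soft_l1',f_scale=.002).x; return r
for n in("top","scene"):
    z=np.load(n+".npz");im=z["im"];P=z["P"];X,Y,Z=P[...,0],P[...,1],P[...,2]
    hsv=cv2.cvtColor(im,cv2.COLOR_BGR2HSV);H,S,V=hsv[...,0],hsv[...,1],hsv[...,2]
    print(n)
    tab=(abs(Z)<.01);print("table z",np.median(Z[tab]))
    red=((H<6)|(H>174))&(S>170)&(V>90)&(Z>.17)&(Z<.3)&(X>.3)&(X<.8)&(abs(Y)<.4)
    p=P[red];m=p.mean(0);print("red",red.sum(),m,p.min(0),p.max(0),"z95",np.percentile(p[:,2],[50,95]))
    top=p[p[:,2]>np.percentile(p[:,2],95)-.006][:,:2]
    (cx,cy),(w,h),a=cv2.minAreaRect((top*1000).astype(np.float32)); print("wing rect",cx,cy,w,h,a)
    blue=(H>100)&(H<125)&(S>140)&(Z>.108)&(Z<.135)&(np.hypot(X-m[0],Y-m[1])<.14)
    p=P[blue];print("rim",len(p),np.median(p[:,2]))
    r=np.hypot(*(p[:,:2]-m[:2]).T);print(" r",np.percentile(r,[2,50,98]));print(" circ",circ(p[:,:2]))
    # mat
    mm=(V>150)&(S<50)&(abs(Z)<.02)&(Y>.1)&(X<.9)
    mm=cv2.morphologyEx(mm.astype(np.uint8),cv2.MORPH_OPEN,np.ones((5,5)))
    k,l,st,_=cv2.connectedComponentsWithStats(mm);i=1+st[1:,4].argmax();p=P[l==i]
    print("mat",np.median(p[:,2]),cv2.minAreaRect((p[:,:2]*1000).astype(np.float32)))
    bal=(Z>.045)&(Z<.08)&(Y<-.15)&(Y>-.5)&(X>.25)&(X<.75)&(S<90)
    h=(Z>.048)&(Z<.06)&bal
    k,l,st,_=cv2.connectedComponentsWithStats(h.astype(np.uint8));i=1+st[1:,4].argmax();q=P[l==i]
    print("bal",np.median(q[:,2]),cv2.minAreaRect((q[:,:2]*1000).astype(np.float32)))
    pan=(Z>.064)&bal;q=P[pan];print("pan",pan.sum(),np.median(q[:,2]),cv2.minEnclosingCircle((q[:,:2]*1000).astype(np.float32)), q.mean(0))
    u=(Z>.05)&(X>.6)&(X<1.1)&(abs(Y)<.6)
    k,l,st,ce=cv2.connectedComponentsWithStats(u.astype(np.uint8))
    for i in range(1,k):
        if st[i,4]>80:
            q=P[l==i];print("obst",q.mean(0),q.min(0),q.max(0))
E
```

```text
top
table z 0.0005481099564764166
red 223 [ 0.4903365  -0.02290953  0.23405523] [ 0.4822829  -0.04988555  0.22865334] [0.49888652 0.0034225  0.23686943] z95 [0.23402496 0.23637359]
wing rect 490.3565368652344 -23.02029037475586 12.9852876663208 53.44834518432617 5.134654521942139
rim 1248 0.12037903109037772
 r [0.09283697 0.09644057 0.10072   ]
 circ [ 0.49066435 -0.02311171  0.09654576]
mat 0.004425576469927089 ((471.96270751953125, 296.0261535644531), (249.30596923828125, 249.25814819335938), 85.05095672607422)
bal 0.05436249032033798 ((427.09857177734375, -293.72711181640625), (228.78500366210938, 189.56878662109375), 2.981393575668335)
pan 2499 0.07020904229257448 ((560.4442138671875, -270.5477600097656), 165.4767303466797) [ 0.45672088 -0.29239147  0.07021786]
obst [ 0.70883822 -0.26672366  0.13771715] [ 0.67618485 -0.32242505  0.05003468] [ 0.76417204 -0.23030712  0.19310984]
obst [0.72352868 0.26468533 0.11325331] [0.69483414 0.23593205 0.05014454] [0.76286775 0.3033216  0.1350592 ]
scene
table z 0.0015671296461103354
red 175 [ 0.49364278 -0.02150655  0.22875769] [ 0.48434686
[... 201 characters left out ...]
18553052590346
 r [0.09139093 0.09713276 0.1027024 ]
 circ [ 0.49194434 -0.02199611  0.09760882]
mat 0.005196072128818658 ((470.8740539550781, 295.2952880859375), (251.4960174560547, 254.15814208984375), 84.94810485839844)
bal 0.05515449492889435 ((427.63037109375, -293.141845703125), (231.4051055908203, 192.62196350097656), 2.6717896461486816)
pan 1088 0.07145661168579526 ((543.9188232421875, -296.9234619140625), 206.8277587890625) [ 0.47215249 -0.28902515  0.07138981]
obst [ 0.72664591 -0.25800566  0.12922988] [ 0.67574269 -0.32397921  0.05006122] [1.01924876 0.57665859 1.17097654]
obst [0.74057301 0.28246818 0.11998632] [0.6997655  0.24139368 0.05044062] [1.01924876 0.57665859 1.17097654]
```

```bash
python3 - <<'E'
from h import *
z=np.load("top.npz");im=z["im"];R=z["R"];t=z["t"];fx,fy,cx,cy=z["K"]
hsv=cv2.cvtColor(im,cv2.COLOR_BGR2HSV)
def ray(u,v,h):
    d=R.T@np.array([(u-cx)/fx,(v-cy)/fy,1]);o=-R.T@t;return o+d*(h-o[2])/d[2]
g=(hsv[...,0]>40)&(hsv[...,0]<85)&(hsv[...,1]>100);g[:285]=0;g[305:]=0;g[:,:290]=0;g[:,320:]=0
v,u=np.nonzero(g);p=ray(u.mean(),v.mean(),.173);print(len(u),u.mean(),v.mean(),p,"green dir deg",np.degrees(np.arctan2(p[1]+.0228,p[0]-.4908))%360)
print(env.nose_length)
s=env.get_state()
for y in(5,185):
  for x in (5,50,92):
    q=kin.inverse_kinematics([.4908,-.0228,.33],down(np.radians(y+x)));print(y+x,None if q is None else np.round(q,2))
E
```

```text
13 304.38461538461536 292.38461538461536 [ 0.45483364 -0.02646258  0.173     ] green dir deg 185.81457865745472
0.0726
10 [-0.61  0.15  0.6   1.98 -0.1   1.04  0.21]
55 [-0.54  0.15  0.51  1.98 -0.08  1.04  0.97]
97 [-0.48  0.14  0.45  1.98 -0.07  1.04  1.69]
190 [-1.13  0.34  1.32  2.   -0.38  1.08 -2.61]
235 [-1.13  0.34  1.32  2.   -0.38  1.08 -1.82]
277 [-0.82  0.17  0.85  1.99 -0.15  1.04 -1.35]
```

```bash
python3 - <<'E'
from h import *
A=[.4908,-.0228]
st=lambda m:(lambda s:print(m,round(s["time"],2),np.round(s["tcp_pos"],4),"F",np.round(s["force"],1),"T",np.round(s["torque"],2),"op",round(s["opening"],4),round(s["gripper_force"] if np.isscalar(s["gripper_force"]) else max(s["gripper_force"]),1)))(env.get_state())
y0=5
env.reach([*A,.36],down(np.radians(y0)));st("above")
env.movel([*A,.290],.12,stop_force=8);st("down")
env.grip(.010,30);st("grip")
for a in (15,30,45,60,72,80,85,88,90,91.5):
    env.movel([*A,.290],.1,rot=down(np.radians(y0+a)))
    st(a); T=env.get_state()["torque"]
    if abs(T[2])>.8: break
shot("top","tap")
im=cv2.imread("pics/tap.png")
shot("wrist","tapw")
E
```

```text
above 2.43 [ 0.4911 -0.0215  0.3599] F [ 0.4 -1.   0.8] T [ 0.05 -0.01 -0.03] op 0.0853 0.0
down 3.17 [ 0.4912 -0.0228  0.2905] F [-0.1  0.1  0.3] T [ 0.02 -0.03  0.  ] op 0.0854 0.0
grip 3.82 [ 0.4908 -0.0228  0.2903] F [-1.4  0.9  3.6] T [0.03 0.45 0.08] op 0.0133 34.1
15 4.22 [ 0.4906 -0.0228  0.2902] F [-3.1  0.7  4.8] T [0.05 0.59 0.12] op 0.0133 34.3
30 4.63 [ 0.4905 -0.0229  0.2902] F [-3.3  0.7  5.7] T [-0.02  0.73  0.08] op 0.0133 34.3
45 5.04 [ 0.4904 -0.023   0.2902] F [-3.9  0.3  6. ] T [-0.03  0.78  0.05] op 0.0133 34.4
60 5.45 [ 0.4904 -0.0231  0.2902] F [-5.2 -0.3  5.2] T [-0.13  0.83  0.09] op 0.013 34.4
72 5.81 [ 0.4903 -0.0232  0.2902] F [-3.2 -0.6  7.1] T [-0.14  0.89  0.09] op 0.0133 34.4
80 6.1 [ 0.4903 -0.0233  0.2902] F [-3.7 -0.2  7.3] T [-0.23  0.87  0.14] op 0.0132 34.4
85 6.35 [ 0.4903 -0.0233  0.2902] F [-3.8 -1.   5.6] T [-0.18  0.85  0.12] op 0.0132 34.4
88 6.6 [ 0.4903 -0.0233  0.2902] F [-3.4 -1.5  5.5] T [-0.23  0.85  0.07] op 0.0129 34.4
90 6.85 [ 0.4903 -0.0233  0.2902] F [-3.4 -1.2  6.9] T [-0.24  0.84  0.08] op 0.0132 34.4
91.5 7.1 [ 0.4905 -0.0233  0.2902] F [-3.6 -0.2  5.3] T [-0.16  0.71 -0.32] op 0.0133 34.4
```

```bash
cat >> h.py <<'E'
def st(m):
    s=env.get_state();print(m,round(s["time"],2),np.round(s["tcp_pos"],4),"F",np.round(s["force"],1),"T",np.round(s["torque"],2),"op",round(s["opening"],4),np.round(s["gripper_force"],1))
E
python3 - <<'E'
from h import *
A=[.4908,-.0228]; r=down(np.radians(5+92.5))
env.movel([*A,.290],.1,rot=r);st("stop")
env.dwell(.2);env.grip(.085);st("open")
print("contact",env.movel([*A,.253],.1,rot=r,stop_force=8));st("collar")
env.grip(.036,60);st("grip")
print(env.movel([*A,.262],.04,stop_force=15));st("lift9")
shot("scene","lift")
E
```

```text
stop 7.45 [ 0.4907 -0.0233  0.2902] F [-2.9 -1.4  4.9] T [-0.22  0.56 -0.35] op 0.0131 34.3
open 8.34 [ 0.4908 -0.0228  0.29  ] F [ 0.3 -0.7 -0.4] T [-0.02 -0.    0.05] op 0.085 0.0
contact False
collar 8.86 [ 0.4909 -0.0229  0.2531] F [0.7 0.  0.4] T [ 0.03 -0.04 -0.02] op 0.0852 0.0
grip 9.32 [ 0.4912 -0.0231  0.2538] F [-1.1 -1.4  6. ] T [-0.3   0.32 -0.01] op 0.0425 60.5
False
lift9 9.7 [ 0.4905 -0.0227  0.2619] F [ 0.3 -0.6 -5.6] T [-0.02  0.01  0.02] op 0.0422 61.5
```

View pics/lift.png

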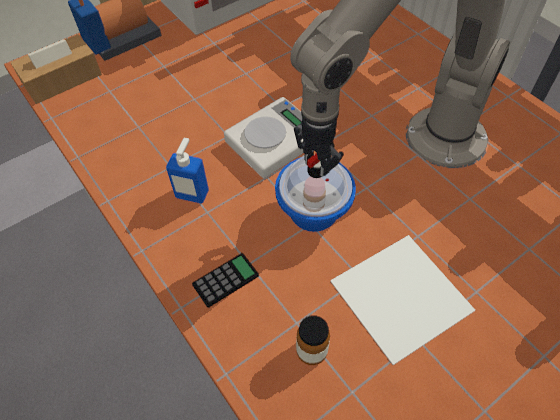

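The gripper (317,160) holds the collar, and the force reads about 0.57 kg, so the lid is free. The jar stays in the bowl at (314,190). Next I carry the lid to the mat.

```bash
python3 - <<'E'
from h import *
A=[.4908,-.0228]; M=[.4715,.2957]
env.movel([*A,.36],.12)
env.movel([*M,.36],.2);st("over mat")
env.movel([*M,.165],.12)
print(env.movel([*M,.143],.02,stop_force=3));st("set")
env.grip(.085);st("rel")
env.movel([*M,.30],.2);st("up")
s,d,P,_=shot("top","set")
shot("scene","set2")
hsv=cv2.cvtColor(s,cv2.COLOR_BGR2HSV);H,S,V=cv2.split(hsv);Z=P[...,2]
for n,m in(("tap",(Z>.1)&(P[...,1]>.2)),("cap",(Z>.1)&(Z<.17)&(np.hypot(P[...,0]-.491,P[...,1]+.023)<.06))):
    m=m&((H<8)|(H>172))&(S>120);p=P[m]
    if len(p): print(n,len(p),np.median(p,0),p.min(0),p.max(0))
E
```

```text
over mat 12.46 [0.4719 0.2943 0.36  ] F [ 0.2 -0.1 -6.6] T [-0.04  0.02  0.04] op 0.0423 61.6
True
set 15.04 [0.4714 0.2957 0.1479] F [ 0.3 -0.2  4.5] T [-0.13  0.03  0.  ] op 0.0424 62.9
rel 15.54 [0.4701 0.2948 0.1465] F [-0.3 -0.3  0.9] T [ 0.03  0.01 -0.01] op 0.0851 0.0
up 16.46 [0.4709 0.2954 0.2989] F [ 0.6 -0.1  0.2] T [ 0.01  0.03 -0.03] op 0.0848 0.0
tap 148 [0.46253538 0.28761475 0.12820899] [0.43228805 0.24155337 0.10228399] [0.76255215 0.30897096 0.4194954 ]
cap 535 [ 0.49542023 -0.01928379  0.14023988] [ 0.47107486 -0.04404473  0.11039248] [0.52102129 0.00642363 0.14501403]
```

View pics/set.png

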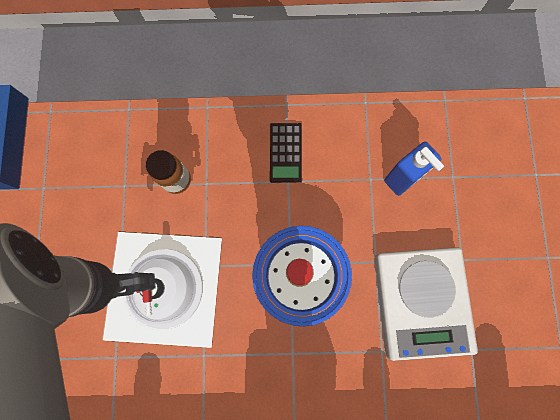

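The lid rests inside the mat at about (165,290). The red cap is at (300,271) in the open bowl, which is roughly (0.496,-0.019) with its top at 0.140. I'll check that against the scene view, then pick.

```bash
python3 - <<'E'
from h import *
cs=[]
env.movel([.49,.12,.33],.25)
for n in("top","scene"):
    s,d,P,_=shot(n);H,S,V=cv2.split(cv2.cvtColor(s,cv2.COLOR_BGR2HSV));Z=P[...,2]
    m=((H<8)|(H>172))&(S>120)&(Z>.133)&(Z<.15)&(np.hypot(P[...,0]-.491,P[...,1]+.023)<.05)
    p=P[m];c,r=cv2.minEnclosingCircle((p[:,:2]).astype(np.float32));print(n,len(p),c,r,p.mean(0));cs.append(p.mean(0))
assert np.linalg.norm(cs[0][:2]-cs[1][:2])<.008
J=[*(np.mean(cs,0)[:2])];r=down(np.radians(97.5))
env.reach([*J,.27],r)
print(env.movel([*J,.193],.1,stop_force=6));st("at cap")
env.grip(.045,45);st("grip")
env.movel([*J,.205],.05);st("lift");env.movel([*J,.32],.15)
B=[.457,-.292]
env.movel([B[0],B[1],.32],.18);st("over pan")
env.movel([*B,.222],.1)
print(env.movel([*B,.202],.02,stop_force=2.5));st("set")
env.grip(.085);env.movel([*B,.32],.15);st("up")
env.movel([.45,-.12,.36],.2)
s,d,P,_=shot("top","fin");H,S,V=cv2.split(cv2.cvtColor(s,cv2.COLOR_BGR2HSV));Z=P[...,2]
m=((H<8)|(H>172))&(S>120)&(Z>.145)&(Z<.165)&(P[...,1]<-.2)&(P[...,0]<.6);p=P[m];print("jar",len(p),p.mean(0),cv2.minEnclosingCircle((p[:,:2]).astype(np.float32)))
lid=(np.hypot(P[...,0]-.4715,P[...,1]-.2957)<.12)&(Z>.1);print("lid",np.median(P[lid],0))
E
```

```text
top 526 (0.4961707890033722, -0.01925896853208542) 0.025811733677983284 [ 0.49596388 -0.01935429  0.14017446]
scene 285 (0.4969958961009979, -0.01782112941145897) 0.026432033628225327 [ 0.49815227 -0.0168497   0.14083791]
False
at cap 19.09 [ 0.4975 -0.018   0.1935] F [ 0.1  0.7 -0.2] T [ 0.06 -0.01 -0.03] op 0.0849 0.0
grip 19.51 [ 0.4976 -0.0182  0.1939] F [-0.2 -0.5  4.5] T [ 0.07  0.21 -0.  ] op 0.0504 46.2
lift 19.9 [ 0.4972 -0.0181  0.2053] F [ 0.3 -0.9 -1.1] T [-0.02  0.03 -0.02] op 0.0502 47.0
over pan 22.51 [ 0.4573 -0.2911  0.3199] F [-0.2 -0.1 -1.4] T [ 0.01  0.04 -0.03] op 0.0505 47.0
True
set 24.32 [ 0.457  -0.292   0.2089] F [-0.2  0.3  4.3] T [ 0.07  0.1  -0.03] op 0.0503 47.5
up 25.65 [ 0.4566 -0.2917  0.3192] F [-0.1  0.5 -0.1] T [-0.01  0.01  0.04] op 0.0848 0.0
jar 0 [nan nan nan] ((0.0, 0.0), 0.0)
lid [0.46849051 0.28972769 0.1195886 ]<stdin>:21: RuntimeWarning: Mean of empty slice.
  ret = um.true_divide(
```

View pics/fin.png

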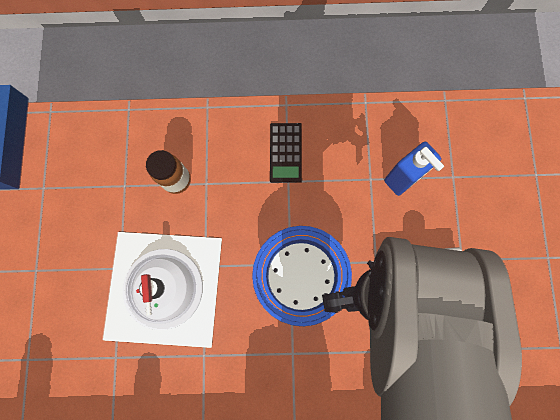

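The lid is good on the mat at (163,288) and the bowl is empty. The arm hides the balance at (430,300), so I move it aside to check the jar.

```bash
python3 - <<'E'
from h import *
env.movel([.49,.05,.36],.25)
for n in("top","scene"):
    s,d,P,_=shot(n,"fin_"+n);H,S,V=cv2.split(cv2.cvtColor(s,cv2.COLOR_BGR2HSV));Z=P[...,2]
    m=((H<8)|(H>172))&(S>120)&(Z>.14)&(Z<.165)&(P[...,1]<-.2)&(P[...,0]<.6);p=P[m];print(n,"jar",len(p),len(p) and p.mean(0),len(p) and cv2.minEnclosingCircle((p[:,:2]).astype(np.float32)))
    lid=(np.hypot(P[...,0]-.4715,P[...,1]-.2957)<.06)&(Z>.12)&(Z<.14);print("tap",lid.sum(),P[lid].mean(0))
st("t")
E
```

```text
top jar 610 [ 0.45568872 -0.29061398  0.15441392] ((0.4557388424873352, -0.2923052906990051), 0.02588622458279133)
tap 243 [0.46634377 0.29329263 0.12655692]
scene jar 268 [ 0.45861731 -0.28906589  0.15394924] ((0.45506441593170166, -0.2933105230331421), 0.02825239859521389)
tap 177 [0.46674155 0.29534108 0.12745894]
t 27.68 [0.4898 0.0478 0.36  ] F [-0.6  1.2 -0.3] T [0.01 0.01 0.01] op 0.0849 0.0
```

View pics/fin_scene.png

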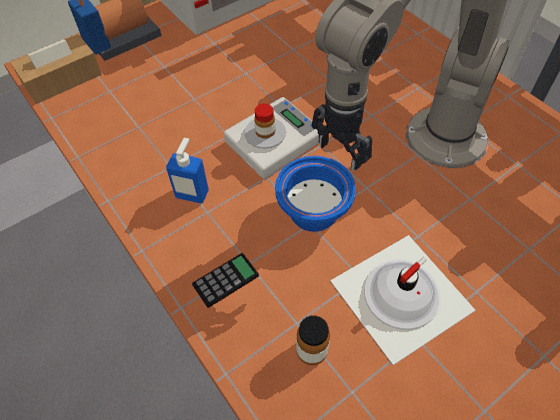

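The jar stands upright in the middle of the pan at (264,120), the lid is level on the mat at (403,292), and the arm is clear of everything.

```bash
python3 -c "
from cell import job;print(job.job_done())"
```

```text
the job is handed in; nothing more can be done
None
```

The job is handed in, though no verdict came back: the tap was opened to its stop, the lid rests flange down on the mat, the jar stands about 2 mm from the pan centre, and the bystanders look unmoved (27.7 s at the last check, limit 58 s).

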